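Take the clogged filter out of a desoldering station

TASK

The vacuum filter of the desoldering station is clogged and has to come out. Press its filter cap into the collar on the sloping panel against the spring, turn it anticlockwise while it is held in until it stops, without forcing it, then draw cap and filter straight out; lower them into the open steel tray and let go only once they are down at its floor. Leave the solder reel, the circuit board and the tip cleaner where they are.

Things in the scene. Friction and masses are not known exactly. Their poses are not given: they have to be found in the camera images.
- station: Desoldering station fixed to the bench: grey wedge, black cheeks, 205 deep x 200 wide x 116 high. Origin on the bench straight below the collar's centre; -x is its low front, 39 high, towards the robot. The panel slopes up from there at 28 degrees; its outward normal, the filter's axis, is (-0.469, 0, 0.883) in this frame. Knob and display beside the collar: up to 12 off the panel.
- filter_mouth (a point): Centre of the rim of the round aluminium filter collar (56 across, 16 off the panel, mid-width of the panel), on the filter's axis, 97 above the bench. Axes level, as the station's.
- cap: Black filter cap, white filter fixed under it; one loose piece, 50 to 100 g. Origin on its axis at the underside of the round flange (51 across, 6 thick); z along its axis, outward (28 degrees off vertical while fitted, leaning to the station's front); x along the grip bar. Below: skirt 29 across to z -20, then the filter, 22 across, to z -44. Closed at the start: flange 10 off the collar's rim.
- cap_bar (a point): Middle of the cap's grip bar, 17 above the cap's origin along its z, axes as the cap's. The bar is 44 long (x), 13 wide (y) and runs from z 6 to z 27 of the cap; grip it across its width. At the start +x lies 60 degrees anticlockwise (looking on the panel) from straight up the slope, so the bar runs nearly across the panel.
- cap_lugs (a point): Between the two bayonet lugs (on +x and -x, 40 over both, 9 wide, cap z -20 to -15), 17.5 below the cap's origin. Closed, they sit in 5.5 mm deep catches under the collar's lip. Pressed in by 6.5 to 10 mm (10: flange on the rim) the cap turns anticlockwise (looking on the panel) to an end stop at 64 degrees; from 55 degrees on it draws out straight, clear after 50 mm.
- seat (a joint): Spring seat under the filter, travel in m along the axis, outward positive: 0 when closed, -0.010 when the flange is pressed on to the rim, up to +0.006 once the cap is released. The spring pushes with 5 N when closed and 12 N when fully pressed; more than 100 N between cap and station would damage the lugs.
- tray: Open rectangular steel tray fixed to the bench, 170 (x) x 220 (y) x 28 high, walls and floor 3 thick. Origin at the centre of its underside.
- spool: Reel of solder standing on its flange, 56 across, 40 high. Origin at the centre of its underside. Bystander.
- board: Green circuit board lying flat, 85 x 52, 14 high over its parts. Origin at the centre of its underside. Bystander.
- cleaner: Round soldering-tip cleaner, dark steel pot 72 across with brass wool, 47 high. Origin at the centre of its underside. Bystander.
Things that resemble listed ones, but are neither listed nor needed, are in the scene too. Leave any pink or red look-alike of the cap alone.

How it is judged (in metres and radians):
On the way, in this order (a step that is already met when the one before it is completed fails the run):
1. the cap has been released and drawn out: its flange is more than 55 mm from the collar's rim (distance between cap and filter_mouth above 0.055 m), for 0.1 s.
2. the cap with its filter is down in the tray (cap's origin less than 60 mm above the tray's underside, so within some 15 mm of the floor) while the fingers still hold it (x of cap in the frame of tray between -0.08 and 0.08 m and y of cap in the frame of tray between -0.105 and 0.105 m and z of cap in the frame of tray below 0.06 m and contact force between the fingers and cap above 0.5 N), for 0.1 s.
At the end, for the whole second after the job is handed in: The cap with its filter rests in the tray, standing or lying (its origin inside the tray's walls: within 80 mm in x and 105 mm in y of the tray's centre and less than 60 mm above its underside), moving slower than 30 mm/s, let go by the robot (x of cap in the frame of tray between -0.08 and 0.08 m and y of cap in the frame of tray between -0.105 and 0.105 m and z of cap in the frame of tray below 0.06 m and linear speed of cap below 0.03 m/s); the robot touches nothing.
It fails at once if the solder reel is moved more than 30 mm (distance of spool from where it was at the start of the episode above 0.03 m).
It fails at once if the circuit board is moved more than 30 mm (distance of board from where it was at the start of the episode above 0.03 m).
It fails at once if the tip cleaner is moved more than 30 mm (distance of cleaner from where it was at the start of the episode above 0.03 m).
It fails at once if the cap is forced: more than 100 N between cap and station (contact force between cap and station above 100 N).
It also fails if it takes over 51 s, if anything falls off the work surface, if the arm or the gripper's body presses on something with over 40 N, if the wrist force passes 120 N, or if a joint passes its speed limit or range.

ROBOT

A 7-joint arm with a two-finger parallel gripper is mounted at the origin on the work surface. World frame = base frame: x ahead of the robot, y to its left, z up, the work surface at z = 0. Lengths are in m, angles in degrees, forces in N, time in s.
With the tool pointing down it reaches from about 0.4 to 0.85 m from the base axis. Payload 4.5 kg.
Tool frame: the origin (TCP) lies on the mounting face of the last link; the fingertips stand tip_extent ahead of it and the grasp point (between the pads) lies 155 mm ahead of it (tip_extent is the distance from the TCP to the fingertips, in m); z points along the fingers, y is the line along which they close (so a half turn about z gives the same grasp; the last joint's range is limited). The gripper opens to 85 mm and grips with 20 to 120 N. Pads are 22 mm wide; open, the fingers measure 114 mm over their backs; the gripper's body (76 mm by 85 mm) begins 54 mm behind the grasp point. The pads swing forward as they close: fully open they stand 13 mm farther back than shut.
Start: joints at [77.109, 39.483, -11.15, 89.685, 9.013, 51.709, -12.324], TCP at [0.16, -0.604, 0.405] pointing down, gripper open.
Joint ranges: [-172.22, 172.22], [-26.19, 119.32], [-84.43, 86.54], [7.71, 146.69], [-57.33, 237.33], [2.42, 119.75], [-152.13, 152.13]. Speed limits (degrees/s): [147.25, 147.25, 180, 180, 180, 180, 180].

INTERFACE

Orientations are given as a 3x3 rotation matrix whose columns are the frame's x, y, z axes.
In Python, from plant import read_state, get_image, camera_info, close_job, tip_extent gives the robot as it stands.
- The arm moves only by the shell command python3 -m handwheel 'ROWS' [FORCE]. ROWS is JSON, a list that holds one entry, the list of rows, each a list of 7 numbers: the turn, a rotation vector about the tool's x, y, z in degrees, then the shift along the tool's x, y, z in cm, then the opening, from 0 (shut) to 1 (fully open). A call has 1 to 12 rows; each row is the pose to reach, as a shift and turn from the pose commanded when the call began, along the tool's axes at that moment; what a row does not reach only later rows make up. A row lasts 1/10 s, in which the tool goes at most 50 mm and 8.59 degrees, less where a joint would pass 70% of its speed; a pose out of reach is approached as far as the arm can. A call with a gripper value outside its range is refused whole. The fingers move at their own pace and stop on an object; FORCE is the grip in N (left out, the last holds). Time passes only in rows, so rows that repeat a pose let the fingers close. It gives the time, the measured TCP pose, the force, the opening and the grip force at its end, in the units of the state.
- read_state(): the state, without advancing time (a new reading comes with each control period).
- get_image(name): name is "side" or "top"; returns (picture, depth): 480x640x3 uint8, red, green, blue; 480x640 float32, m along the optical axis (not along the pixel's ray), 0 where there is no reading.
- camera_info(name): a dict with "intrinsics" (3x3 intrinsics, pixels), "rvec" (rotation vector, rad) and "tvec" (3), from world to camera coordinates, as OpenCV has them. Camera axes: x right, y down, z forward; pixel columns grow to the right and rows downward; lengths in m; the calibration is good to about 2 mm. A picture is of the moment at which its call begins. camera_info takes no time and is no camera call.
- close_job(): hands the job in; it is judged then, once.
The state is a dict: "time": time; "q": joint angles; "dq": joint speeds; "tau": joint torques, N m; "tool_pos": TCP position; "ee_rot": TCP orientation; "force": force on the tool from outside, world axes, zero at the start; "moment": the same for the moment, N m; "opening": finger opening in m; "grasp_force": force on a finger pad.
Only numpy, scipy, OpenCV 4.12 (cv2) and the standard library are available. Lean on these libraries where they do the work, as an engineer would, in place of code of your own. Each camera call takes 0.05 s, during which the arm holds its last target. There are 200 camera calls.

## Working session

There is one attempt and no reset: what is moved stays moved. The work goes in short steps, Python scripts to look and compute and a shell command to move; the robot and the scene stay as the last step left them, time stands still between calls to the robot, and variables do not carry over. Pictures are saved under pics/ and viewed, at most 10 in all, crops included, and the job is handed in when it is done.

```bash
ls; mkdir -p pics
cat > h.py <<'E'
import numpy as np,cv2
from plant import *
def cam(n):
    c=camera_info(n);K=np.array(c["intrinsics"],float);R=cv2.Rodrigues(np.array(c["rvec"],float))[0];return K,R,np.array(c["tvec"],float).ravel()
def grab(n,f):
    im,d=get_image(n);cv2.imwrite(f"pics/{f}.png",im[...,::-1]);np.save(f"pics/{f}.npy",d);return im,d
def cloud(n,d):
    K,R,t=cam(n);v,u=np.mgrid[:480,:640]
    p=np.stack([(u-K[0,2])/K[0,0]*d,(v-K[1,2])/K[1,1]*d,d],-1)
    P=(p-t)@R;P[d==0]=np.nan;return P
E
python3 - <<'E'
from h import *
for n in("top","side"):
    grab(n,n+"0");K,R,t=cam(n);print(n,K[0,0],(-R.T@t).round(3),R[2].round(2))
s=read_state();print(s,tip_extent)
E
```

```text
pics
top 501.23547734919606 [ 0.371 -0.059  1.245] [ 0.17 -0.01 -0.99]
side 475.3014913227811 [ 0.353 -0.615  0.738] [ 0.23  0.64 -0.73]
{'time': 0.1, 'q': array([ 77.10963313,  39.52824307, -11.14514989,  89.73982969,
         9.01356041,  51.7096374 , -12.3257554 ]), 'dq': array([-0.051844  , -0.12494089, -0.03447698, -0.06066618, -0.05784911,
       -0.0632899 , -0.08333125]), 'tau': array([-3.63219428e-03, -5.40602767e+01, -1.27164189e+00, -1.58983845e+01,
        9.37397039e-03,  4.38724484e-03, -3.67197217e-06]), 'tool_pos': array([ 0.15983531, -0.60390449,  0.4039612 ]), 'ee_rot': array([[ 9.66686925e-01,  2.55961084e-01, -5.58404705e-04],
       [ 2.55961657e-01, -9.66685651e-01,  1.57554803e-03],
       [-1.36522836e-04, -1.66599187e-03, -9.99998603e-01]]), 'force': array([ 0.19487202, -0.33663822,  0.27381117]), 'moment': array([ 0.00112813, -0.02071584, -0.02963383]), 'grasp_force': 0.0, 'opening': 0.08535547446840024} 0.1734
```

View pics/top0.png

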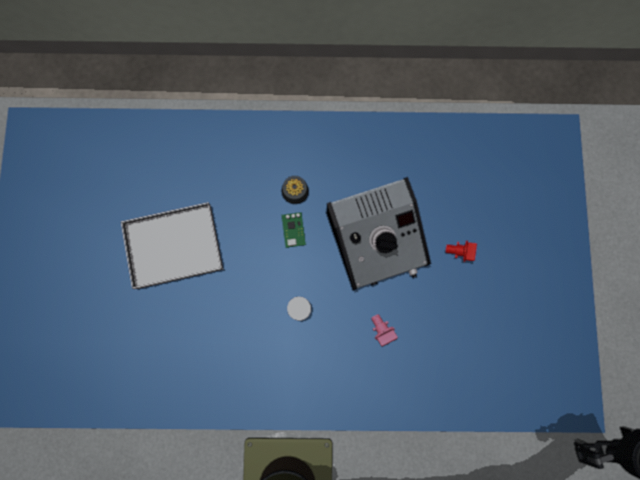

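View pics/side0.png

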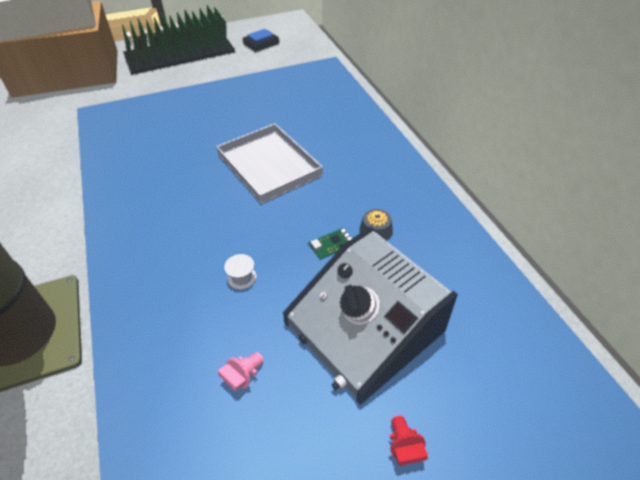

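Top view: station around (380,235) with the cap at (385,242), tray at (172,246), reel at (299,309), board at (293,230), cleaner at (294,190). Pink and red look-alikes lie at (384,331) and (462,251). The side view agrees, with the cap at (357,303).

```bash
cat > m.py <<'E'
from h import *
def unit(v):return v/np.linalg.norm(v)
boxes={"top":(335,195,420,280),"side":(300,245,440,380)}
for n in("top","side"):
    P=cloud(n,np.load(f"pics/{n}0.npy"));u0,v0,u1,v1=boxes[n]
    Q=P[v0:v1,u0:u1].reshape(-1,3);Q=Q[np.isfinite(Q).all(1)]
    Q=Q[(Q[:,2]>.035)];rng=np.random.default_rng(0);best=None;bc=0
    for _ in range(400):
        a=Q[rng.choice(len(Q),3,False)];nn=np.cross(a[1]-a[0],a[2]-a[0])
        if np.linalg.norm(nn)<1e-7:continue
        nn=unit(nn)
        if nn[2]<0:nn=-nn
        if not .8<nn[2]<.95: continue
        c=(abs((Q-a[0])@nn)<.002).sum()
        if c>bc:bc=c;best=(nn,a[0])
    nn,a=best;I=Q[abs((Q-a)@nn)<.003];m=I.mean(0);nn=np.linalg.svd(I-m,full_matrices=False)[2][2];nn*=np.sign(nn[2])
    h=(Q-m)@nn
    print(n,"normal",nn.round(3),"tilt",np.degrees(np.arccos(nn[2])).round(2),"yaw(+x)",np.degrees(np.arctan2(-nn[1],-nn[0])).round(2),"cnt",len(I))
    print(np.histogram(h,np.arange(-.004,.064,.004)))
    up=unit(np.array([0,0,1])-nn[2]*nn);left=np.cross(nn,up)  # left = anticlockwise from up seen from outside
    B=Q[(h>.046)&(h<.060)];b=B.mean(0);_,_,V=np.linalg.svd(B-b,full_matrices=False);d=V[0]
    print("bartop",len(B),b.round(4),"h",((b-m)@nn).round(4),"ext",np.ptp((B-b)@d).round(4),np.ptp((B-b)@V[1]).round(4),"angle",np.degrees(np.arctan2(d@left,d@up)).round(1))
    p=b-nn*((b-m)@nn-.016);print("mouth est",p.round(4), "panel z at axis->",(p-.016*nn).round(4))
    for lo,hi in((.026,.036),(.012,.019)):
        F=Q[(h>lo)&(h<hi)];F=F[np.linalg.norm(np.cross(F-p,nn),axis=1)<.04]
        x=(F-p)@up;y=(F-p)@left;print("ring",lo,len(F),"x",x.min().round(4),x.max().round(4),"y",y.min().round(4),y.max().round(4))
# tray
P=cloud("top",np.load("pics/top0.npy"));W=P[195:300,110:235].reshape(-1,3);W=W[np.isfinite(W).all(1)]
F=W[(W[:,2]>.018)];r=cv2.minAreaRect(F[:,:2].astype(np.float32)*1000);print("tray",r,len(F),np.median(P[230:260,160:190,2]))
for k,(u,v,r) in dict(spool=(299,309,8),cleaner=(294,190,8),board=(293,230,8),pink=(384,331,5)).items():
    print(k,np.nanmedian(P[v-r:v+r,u-r:u+r].reshape(-1,3),0).round(3))
E
python3 m.py
```

```text
top normal [-0.445 -0.147  0.884] tilt 27.92 yaw(+x) 18.3 cnt 3501
(array([2115, 1999,  389,   78,   99,   28,    1,   16,  137,   97,   13,
          9,   15,   39,   63,    2]), array([-0.004,  0.   ,  0.004,  0.008,  0.012,  0.016,  0.02 ,  0.024,
        0.028,  0.032,  0.036,  0.04 ,  0.044,  0.048,  0.052,  0.056,
        0.06 ]))
bartop 115 [ 0.547  -0.222   0.1303] h 0.0518 ext 0.0448 0.0135 angle -119.2
mouth est [ 0.5629 -0.2167  0.0986] panel z at axis-> [ 0.57   -0.2144  0.0845]
ring 0.026 247 x -0.0275 0.0245 y -0.0274 0.025
ring 0.012 73 x -0.0145 0.0264 y -0.0245 0.0264
side normal [-0.44  -0.156  0.885] tilt 27.81 yaw(+x) 19.56 cnt 8268
(array([4385, 4713,  990,  148,  156,   59,    0,    4,  275,  247,   21,
         21,   19,   73,  154,    0]), array([-0.004,  0.   ,  0.004,  0.008,  0.012,  0.016,  0.02 ,  0.024,
        0.028,  0.032,  0.036,  0.04 ,  0.044,  0.048,  0.052,  0.056,
        0.06 ]))
bartop 234 [ 0.5433 -0.2264  0.1279] h 0.0523 ext 0.0436 0.014 angle -119.5
mouth est [ 0.5593 -0.2207  0.0957] panel z at axis-> [ 0.5663 -0.2182  0.0816]
ring 0.026 525 x -0.0263 0.0256 y -0.0247 0.0282
ring 0.012 146 x -0.0263 0.0269 y -0.0264 0.0026
tray ((556.8511352539062, 297.12835693359375), (171.64932250976562, 222.23524475097656), 13.691716194152832) 664 nan
spool [ 0.404 -0.021  0.041]
cleaner [ 0.694 -0.004  0.043]
board [ 0.601 -0.002  0.005]
pink [ 0.355 -0.223  0.037]
```

```bash
cat >> h.py <<'E'
from scipy.spatial.transform import Rotation as Ro
YAW=np.radians(18.9);MOUTH=np.array([.561,-.2187,.097])
S=Ro.from_euler('z',YAW).as_matrix();N=S@[-.469,0,.883];N/=np.linalg.norm(N)
UP=np.array([0,0,1])-N[2]*N;UP/=np.linalg.norm(UP);LEFT=np.cross(N,UP)
def tool(turn):  # turn: cap's anticlockwise turn from start, deg; tool y across the bar
    a=np.radians(-30+turn);y=np.cos(a)*UP+np.sin(a)*LEFT;z=-N;return np.column_stack([np.cross(y,z),y,z])
def delta(R,p,s=None):
    s=s or read_state();A=np.array(s["ee_rot"]);t=np.array(s["tool_pos"])
    print("rot",Ro.from_matrix(A.T@R).as_rotvec(degrees=True).round(2),"shift cm",(A.T@(p-t)*100).round(2))
def at(hgt):return MOUTH+N*(hgt+.155) # grasp point hgt above rim
E
python3 - <<'E'
from h import *
print(N,at(.095));delta(tool(0),at(.095))
E
```

```text
[-0.4437917  -0.15194386  0.88315457] [ 0.45005207 -0.25668597  0.31778864]
rot [-13.9   25.98 -62.76] shift cm [ 36.94 -26.12   8.66]
```

```bash
python3 -m handwheel '[[[-2,4,-9,5,-4,0,1],[-4,7,-17,10,-7,0,0.4],[-5,10,-25,15,-10,1,0.4],[-7,13,-32,19,-13,3,0.4],[-9,16,-40,23,-16,4,0.4],[-10,19,-47,27,-19,5,0.4],[-12,22,-54,31,-22,7,0.4],[-13,24,-59,34,-24,8,0.4],[-13.9,26,-62.8,36.9,-26.1,8.6,0.4],[-13.9,26,-62.8,36.9,-26.1,8.6,0.4],[-13.9,26,-62.8,36.9,-26.1,8.6,0.4],[-13.9,26,-62.8,36.9,-26.1,8.6,0.4]]]' 80
python3 - <<'E'
from h import *
from plant import tip_extent
s=read_state();print(tip_extent,s["q"].round(1),s["force"].round(2));delta(tool(0),at(.095))
grab("side","side1");grab("top","top1")
E
```

```text
time: 1.3
tool_pos: [0.4494, -0.2581, 0.3184]
ee_rot: [[0.137, 0.886, 0.443], [0.963, -0.225, 0.15], [0.233, 0.406, -0.884]]
force: [-0.8, 0.3, 0.5]
opening: 0.034
grasp_force: 0.0
0.1734 [ 51.3  41.9 -32.8 120.4  14.3   3.2   4.2] [-0.77  0.28  0.53]
rot [-0.02  0.11  0.04] shift cm [0.13 0.   0.11]
```

View pics/side1.png

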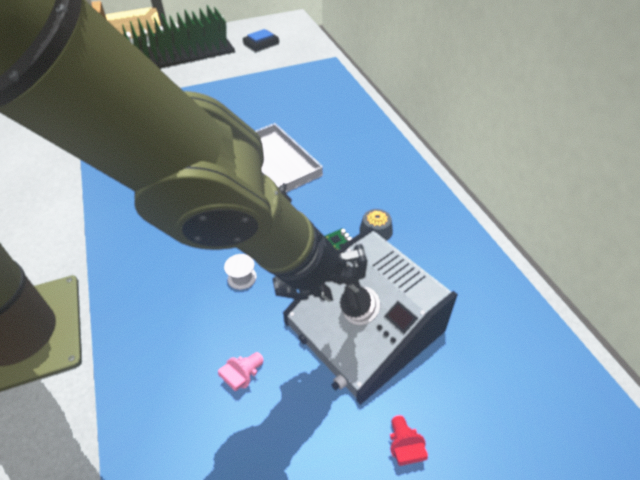

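The side view shows the gripper above the cap, fingertips at about (345,265), with the cap at (357,303) still undisturbed. I'll measure how far the tips reach.

Run:
```python
from h import *
s=read_state();A=np.array(s["ee_rot"]);t=s["tool_pos"]
for n in("side","top"):
    L=(cloud(n,np.load(f"pics/{n}1.npy")).reshape(-1,3)-t)@A
    L=L[np.isfinite(L).all(1)]
    q=L[(abs(L[:,0])<.014)&(abs(L[:,1])<.06)&(L[:,2]>.1)&(L[:,2]<.25)]
    print(n,np.histogram(q[:,2],np.arange(.1,.25,.01))[0])
    f=q[q[:,2]<.2]; 
    for z in np.arange(.13,.2,.01):
        k=f[abs(f[:,2]-z)<.005];print(z.round(2),len(k),k[:,1].min().round(3) if len(k) else"",k[:,1].max().round(3) if len(k) else"")
    if len(f):print("max z",np.sort(f[:,2])[-5:].round(4))
    b=L[(abs(L[:,0])<.03)&(abs(L[:,1])<.03)&(L[:,2]>.205)&(L[:,2]<.22)]
    if len(b):print("bartop in tool",len(b),b.mean(0).round(4),b.min(0).round(4),b.max(0).round(4))
```

```text
side [119 193 171  61  69  81  69   6   0   0   0 142  19 346]
0.13 79 -0.042 0.046
0.14 70 -0.024 0.03
0.15 76 -0.032 0.03
0.16 82 -0.031 0.03
0.17 34 -0.028 0.027
0.18 0  
0.19 0  
0.2 0  
max z [0.1713 0.1715 0.1719 0.1723 0.1724]
bartop in tool 205 [-0.0018 -0.0021  0.2154] [-0.0205 -0.009   0.2117] [0.0231 0.0048 0.2199]
top [ 50  78  71  23  32  39  25   5   0   0   0  59  13 159]
0.13 34 -0.036 0.035
0.14 24 -0.021 0.032
0.15 39 -0.027 0.033
0.16 34 -0.029 0.032
0.17 15 -0.02 0.026
0.18 0  
0.19 0  
0.2 0  
max z [0.1704 0.171  0.1713 0.1724 0.1744]
bartop in tool 95 [0.0075 0.0011 0.2148] [-0.0165 -0.0055  0.2109] [0.0271 0.0074 0.2197]
```

```bash
python3 -m handwheel '[[[0,0,0,0.1,0,2,0.4],[0,0,0,0.1,0,4,0.4],[0,0,0,0.1,0,5,0.4],[0,0,0,0.1,0,5.7,0.4],[0,0,0,0.1,0,5.7,0.4],[0,0,0,0.1,0,5.7,0.4],[0,0,0,0.1,0,5.7,0],[0,0,0,0.1,0,5.7,0],[0,0,0,0.1,0,5.7,0],[0,0,0,0.1,0,5.7,0],[0,0,0,0.1,0,5.7,0],[0,0,0,0.1,0,5.7,0]]]' 70
python3 - <<'E'
from h import *
s=read_state();print(s["q"].round(1),"F tool",(s["ee_rot"].T@s["force"]).round(2),s["moment"].round(2));delta(tool(0),at(.036))
grab("side","side2")
E
```

```text
time: 2.6
tool_pos: [0.4747, -0.2494, 0.2682]
ee_rot: [[0.14, 0.886, 0.443], [0.963, -0.225, 0.147], [0.23, 0.406, -0.885]]
force: [-1.6, -4.6, -4.0]
opening: 0.0113
grasp_force: 70.4
[ 55.6  52.1 -46.  119.1  97.5  14.4 -76.8] F tool [-5.57 -1.99  2.17] [-1.34  1.19 -0.49]
rot [-0.02  0.32 -0.  ] shift cm [ 0.12 -0.    0.32]
```

```bash
python3 -c "
import cv2;a=cv2.imread('pics/side2.png')[200:380,260:460];cv2.imwrite('pics/side2c.png',cv2.resize(a,None,fx=3,fy=3))"
```

```text
(no output)
```

View pics/side2c.png

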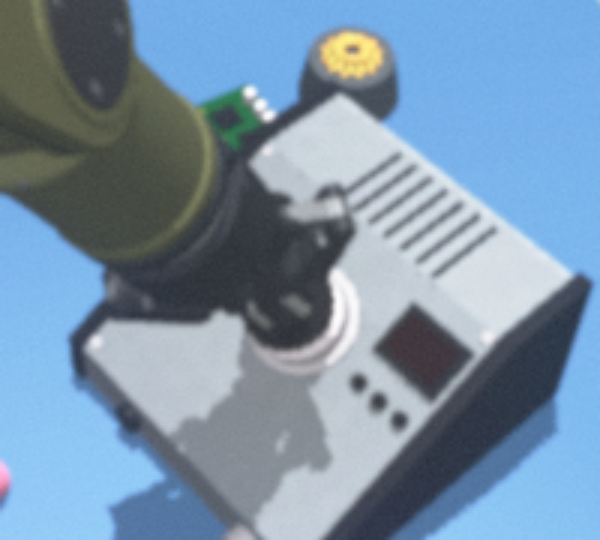

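The side view shows the fingers closed across the bar at about (290,310 in the crop), with the flange still in the collar and nothing else touched. Next I'll press.

```bash
python3 -m handwheel '[[[0,0,0,0,0,0.2,0],[0,0,0,0,0,0.4,0],[0,0,0,0,0,0.6,0],[0,0,0,0,0,0.7,0],[0,0,0,0,0,0.8,0],[0,0,0,0,0,0.8,0],[0,0,0,0,0,0.8,0],[0,0,0,0,0,0.8,0]]]'
python3 - <<'E'
from h import *
s=read_state();print(s["q"].round(1),"F tool",(s["ee_rot"].T@s["force"]).round(2),"M tool",(s["ee_rot"].T@s["moment"]).round(2));delta(tool(0),at(.0392))
E
```

```text
time: 3.45
tool_pos: [0.478, -0.2475, 0.2621]
ee_rot: [[0.138, 0.886, 0.444], [0.963, -0.224, 0.148], [0.23, 0.407, -0.884]]
force: [-6.9, -4.7, 6.4]
opening: 0.0111
grasp_force: 71.9
[ 55.7  53.2 -46.9 118.9  99.4  15.6 -78.3] F tool [-4.04 -2.41 -9.41] M tool [ 1.09 -1.48 -0.06]
rot [0.02 0.25 0.07] shift cm [ 0.04 -0.   -0.72]
```

```bash
python3 -m handwheel '[[[0,0,0,0,0,0.1,0],[0,0,0,0,0,0.1,0],[0,0,-3,0,0,0.1,0],[0,0,-6,0,0,0.1,0],[0,0,-9,0,0,0.1,0],[0,0,-12,0,0,0.1,0],[0,0,-12,0,0,0.1,0]]]'
python3 - <<'E'
from h import *
s=read_state();print(s["q"].round(1),"F tool",(s["ee_rot"].T@s["force"]).round(2),"M tool",(s["ee_rot"].T@s["moment"]).round(2));delta(tool(0),at(.0392))
E
```

```text
time: 4.15
tool_pos: [0.4789, -0.2476, 0.2616]
ee_rot: [[-0.05, 0.894, 0.445], [0.989, -0.018, 0.147], [0.139, 0.447, -0.883]]
force: [-6.8, -5.9, 6.6]
opening: 0.0113
grasp_force: 72.0
[ 54.1  52.3 -43.9 118.9 102.1  13.2 -69.4] F tool [-4.55 -3.   -9.76] M tool [ 0.97 -1.23  0.06]
rot [ 0.08  0.28 12.15] shift cm [ 0.05 -0.06 -0.8 ]
```

```bash
python3 -m handwheel '[[[0,0,-5,0,0,0,0],[0,0,-10,0,0,0,0],[0,0,-15,0,0,0,0],[0,0,-20,0,0,0,0],[0,0,-25,0,0,0,0],[0,0,-30,0,0,0,0],[0,0,-35,0,0,0,0],[0,0,-40,0,0,0,0],[0,0,-44,0,0,0,0],[0,0,-46,0,0,0,0],[0,0,-46,0,0,0,0]]]'
python3 - <<'E'
from h import *
s=read_state();print(s["q"].round(1),"F tool",(s["ee_rot"].T@s["force"]).round(2),"M tool",(s["ee_rot"].T@s["moment"]).round(2));delta(tool(0),at(.0392))
E
```

```text
time: 5.25
tool_pos: [0.4798, -0.2467, 0.2623]
ee_rot: [[-0.679, 0.583, 0.447], [0.699, 0.699, 0.15], [-0.225, 0.414, -0.882]]
force: [-4.5, -3.8, 8.3]
opening: 0.0114
grasp_force: 72.0
[ 49.3  49.7 -35.2 119.1 119.4   6.4 -42.1] F tool [-1.47 -1.84 -9.92] M tool [ 0.95 -0.18  0.04]
rot [ 0.15  0.19 58.2 ] shift cm [ 0.1  -0.14 -0.79]
```

```bash
python3 -m handwheel '[[[0,0,-1.5,0,0,0,0],[0,0,-3,0,0,0,0],[0,0,-4,0,0,0,0],[0,0,-5,0,0,0,0],[0,0,-5,0,0,0,0]]]'
python3 - <<'E'
from h import *
s=read_state();print(s["q"].round(1),"F tool",(s["ee_rot"].T@s["force"]).round(2),"M tool",(s["ee_rot"].T@s["moment"]).round(2));delta(tool(0),at(.0392))
E
```

```text
time: 5.75
tool_pos: [0.4797, -0.2472, 0.2622]
ee_rot: [[-0.726, 0.523, 0.447], [0.637, 0.757, 0.149], [-0.26, 0.392, -0.882]]
force: [-5.1, -4.9, 8.7]
opening: 0.0112
grasp_force: 72.0
[ 49.   49.6 -34.6 119.1 121.6   6.1 -39.4] F tool [ -1.68  -2.98 -10.75] M tool [ 1.06 -0.17  0.12]
rot [ 0.1   0.25 63.12] shift cm [ 0.12 -0.09 -0.79]
```

Turned 63°, with the stop just beginning to show (moment 0.12 N m). A touch more confirms it, then I draw out along the axis.

```bash
python3 -m handwheel '[[[0,0,-1,0,0,0,0],[0,0,-1,0,0,0,0],[0,0,-0.5,0,0,0,0],[0,0,-0.5,0,0,-0.4,0],[0,0,-0.5,0,0,-0.8,0],[0,0,-0.5,0,0,-1.2,0],[0,0,-0.5,0,0,-1.6,0],[0,0,-0.5,0,0,-2,0],[0,0,-0.5,0,0,-2.4,0],[0,0,-0.5,0,0,-2.4,0]]]'
python3 - <<'E'
from h import *
s=read_state();print(s["q"].round(1),"F tool",(s["ee_rot"].T@s["force"]).round(2),"M tool",(s["ee_rot"].T@s["moment"]).round(2));delta(tool(0),at(.0392))
E
```

```text
time: 6.75
tool_pos: [0.4686, -0.2485, 0.2824]
ee_rot: [[-0.733, 0.514, 0.444], [0.628, 0.762, 0.155], [-0.259, 0.393, -0.882]]
force: [-0.1, -0.5, -0.9]
opening: 0.0112
grasp_force: 70.6
[ 48.9  46.5 -32.6 119.9 116.4   2.7 -34.3] F tool [-0.01 -0.83  0.66] M tool [ 0.52  0.32 -0.02]
rot [ 0.1  -0.15 63.68] shift cm [-0.07 -0.2   1.5 ]
```

```bash
python3 -m handwheel '[[[0,0,0,0,-0.1,-0.8,0],[0,0,0,0,-0.1,-1.6,0],[0,0,0,0,-0.1,-2.4,0],[0,0,0,0,-0.1,-3.2,0],[0,0,0,0,-0.1,-4,0],[0,0,0,0,-0.1,-5,0],[0,0,0,0,-0.1,-6,0],[0,0,0,0,-0.1,-7,0],[0,0,0,0,-0.1,-8,0],[0,0,0,0,-0.1,-8,0],[0,0,0,0,-0.1,-8,0]]]'
python3 - <<'E'
from h import *
s=read_state();print(s["q"].round(1),"F tool",(s["ee_rot"].T@s["force"]).round(2),"M tool",(s["ee_rot"].T@s["moment"]).round(2));delta(tool(0),at(.0392))
grab("side","side3");grab("top","top3")
E
```

```text
time: 7.85
tool_pos: [0.4327, -0.2625, 0.3519]
ee_rot: [[-0.732, 0.516, 0.445], [0.63, 0.762, 0.152], [-0.26, 0.391, -0.883]]
force: [0.2, -0.4, 0.1]
opening: 0.0113
grasp_force: 70.6
[ 65.4  43.9 -54.7 120.1  60.9  17.1  22.2] F tool [-0.44 -0.21 -0.05] M tool [ 0.44  0.34 -0.04]
rot [7.000e-02 1.000e-02 6.361e+01] shift cm [-0.01  0.    9.46]
```

View pics/side3.png

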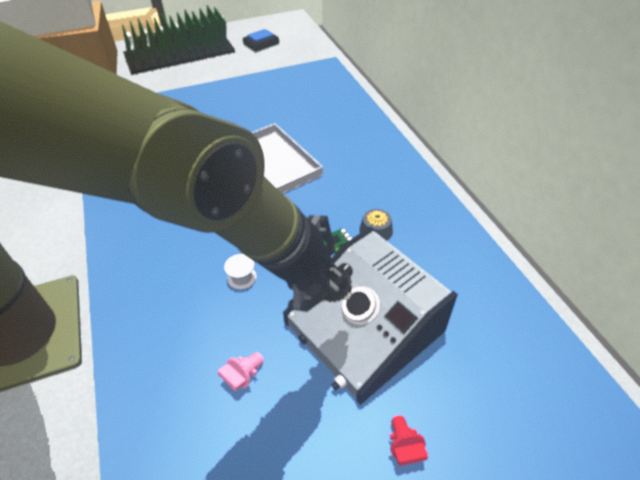

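The collar at (358,305) is empty, and the cap is in the fingers at about (340,285). Reel, board and cleaner are unmoved. Next is the transfer to the tray.

```bash
cat >> h.py <<'E'
def down(h):
    y=np.array([np.cos(np.radians(h)),np.sin(np.radians(h)),0]);z=np.array([0,0,-1.]);return np.column_stack([np.cross(y,z),y,z])
E
python3 - <<'E'
from h import *
delta(down(50),np.array([.46,-.12,.42]));delta(down(45),np.array([.557,.297,.40]))
E
```

```text
rot [23.64 14.99  2.46] shift cm [ 5.2  14.94 -2.66]
rot [24.29 13.95  7.36] shift cm [24.88 50.94  9.75]
```

```bash
python3 -m handwheel '[[[3,2,0,0.5,1.5,-2,0],[6,4,0.5,1,3,-3,0],[9,6,1,2,5.5,-4,0],[12,8,1.5,3,8,-4,0],[16,10,2,4,10.5,-3.5,0],[20,13,2,4.7,13,-3,0],[23.6,15,2.5,5.2,14.9,-2.7,0],[23.6,15,2.5,5.2,14.9,-2.7,0]]]'
python3 - <<'E'
from h import *
s=read_state();print(s["q"].round(1),s["force"].round(2));delta(down(45),np.array([.557,.297,.40]))
E
```

```text
time: 8.75
tool_pos: [0.4615, -0.117, 0.4213]
ee_rot: [[-0.769, 0.639, 0.004], [0.639, 0.769, 0.002], [-0.001, 0.004, -1.0]]
force: [0.0, 0.4, 0.5]
opening: 0.0113
grasp_force: 70.6
[ 44.8  36.9 -59.1 112.2  39.5  53.8  16. ] [0.04 0.36 0.46]
rot [0.24 0.07 5.29] shift cm [19.11 37.94  2.26]
```

```bash
python3 -m handwheel '[[[0,0,0.5,1.5,3,0,0],[0,0,1,3.5,7,0,0],[0,0,1.5,5.5,11,0.3,0],[0,0,2,7.5,15,0.6,0],[0,0,2.5,9.5,19,1,0],[0,0,3,11.5,23,1.3,0],[0,0,3.5,13.5,27,1.6,0],[0,0,4,15.5,31,1.9,0],[0,0,4.5,17.5,35,2.1,0],[0.2,0,5,18.5,37,2.2,0],[0.2,0,5.3,19.1,37.9,2.3,0],[0.2,0,5.3,19.1,37.9,2.3,0]]]'
python3 - <<'E'
from h import *
s=read_state();print(s["q"].round(1),s["force"].round(2));delta(down(45),np.array([.557,.297,.24]))
grab("side","side4")
E
```

```text
time: 9.95
tool_pos: [0.5574, 0.2923, 0.3968]
ee_rot: [[-0.703, 0.711, -0.002], [0.711, 0.703, -0.002], [-0.0, -0.003, -1.0]]
force: [-0.5, -0.5, -1.7]
opening: 0.0114
grasp_force: 70.6
[ -6.6  47.4 -49.8  88.2  39.   63.2 -20.8] [-0.46 -0.47 -1.73]
rot [-0.19  0.01 -0.32] shift cm [ 0.36  0.35 15.68]
```

View pics/side4.png

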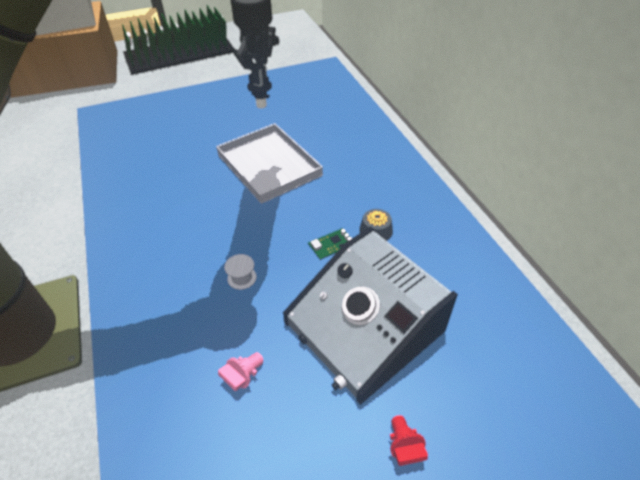

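The cap is held upright with the filter pointing down, at (260,100), above the tray. Now lowering.

```bash
python3 -m handwheel '[[[0,0,0,0.3,0.3,2,0],[0,0,0,0.4,0.3,4.5,0],[0,0,0,0.4,0.3,7,0],[0,0,0,0.4,0.3,9.5,0],[0,0,0,0.4,0.3,12,0],[0,0,0,0.4,0.3,14,0],[0,0,0,0.4,0.3,15,0],[0,0,0,0.4,0.3,15.5,0],[0,0,0,0.4,0.3,15.9,0],[0,0,0,0.4,0.3,15.9,0],[0,0,0,0.4,0.3,15.9,0]]]'; python3 -m handwheel '[[[0,0,0,0,0,0.1,0],[0,0,0,0,0,0.2,0],[0,0,0,0,0,0.3,0],[0,0,0,0,0,0.4,0],[0,0,0,0,0,0.5,0],[0,0,0,0,0,0.5,0],[0,0,0,0,0,0.5,0]]]'
```

```text
time: 11.1
tool_pos: [0.5568, 0.2969, 0.2395]
ee_rot: [[-0.702, 0.712, -0.001], [0.712, 0.702, -0.002], [-0.001, -0.002, -1.0]]
force: [-0.2, 0.5, -0.5]
opening: 0.0112
grasp_force: 70.6
time: 11.8
tool_pos: [0.5566, 0.2968, 0.2337]
ee_rot: [[-0.702, 0.712, -0.002], [0.712, 0.702, -0.002], [-0.0, -0.003, -1.0]]
force: [-0.2, 0.0, -0.5]
opening: 0.0112
grasp_force: 70.6
```

```bash
python3 -m handwheel '[[[0,0,0,0,0,0.1,0],[0,0,0,0,0,0.2,0],[0,0,0,0,0,0.3,0],[0,0,0,0,0,0.3,0],[0,0,0,0,0,0.3,0]]]'
```

```text
time: 12.3
tool_pos: [0.5565, 0.2968, 0.2312]
ee_rot: [[-0.702, 0.712, -0.002], [0.712, 0.702, -0.002], [-0.001, -0.003, -1.0]]
force: [-0.9, -2.4, 4.6]
opening: 0.011
grasp_force: 71.3
```

Floor contact is felt (4.6 N at the expected height), so I release and retreat.

```bash
python3 -m handwheel '[[[0,0,0,0,0,0,0.3],[0,0,0,0,0,0,0.4],[0,0,0,0,0,0,0.5],[0,0,0,0,0,0,0.5],[0,0,0,0,0,0,0.5],[0,0,0,0,0,-1,0.5],[0,0,0,0,0,-3,0.5],[0,0,0,0,0,-6,0.5],[0,0,0,0,0,-10,0.5],[0,0,0,0,0,-14,0.5],[0,0,0,0,0,-16,0.5],[0,0,0,0,0,-16,0.5]]]'; python3 -m handwheel '[[[0,0,0,0,0,0,0.5],[0,0,0,0,0,0,0.5],[0,0,0,0,0,0,0.5],[0,0,0,0,0,0,0.5],[0,0,0,0,0,0,0.5],[0,0,0,0,0,0,0.5]]]'
python3 - <<'E'
from h import *
grab("side","side5")
a=cv2.imread('pics/side5.png')[80:330,160:460];cv2.imwrite('pics/side5c.png',cv2.resize(a,None,fx=2,fy=2))
P=cloud("side",np.load("pics/side5.npy"))[120:200,215:325].reshape(-1,3);P=P[np.isfinite(P).all(1)]
q=P[(P[:,2]>.035)&(P[:,2]<.12)];print(len(q),q.min(0).round(3),q.max(0).round(3),q.mean(0).round(3))
E
```

```text
time: 13.5
tool_pos: [0.5571, 0.2983, 0.3953]
ee_rot: [[-0.702, 0.712, 0.004], [0.712, 0.702, 0.002], [-0.001, 0.005, -1.0]]
force: [0.7, 0.4, -0.1]
opening: 0.0428
grasp_force: 0.0
time: 14.1
tool_pos: [0.5568, 0.2971, 0.3904]
ee_rot: [[-0.702, 0.712, -0.002], [0.712, 0.702, -0.002], [-0.0, -0.003, -1.0]]
force: [-0.6, -0.1, 0.9]
opening: 0.0428
grasp_force: 0.0
325 [0.525 0.268 0.035] [0.577 0.316 0.075] [0.549 0.289 0.059]
```

View pics/side5c.png

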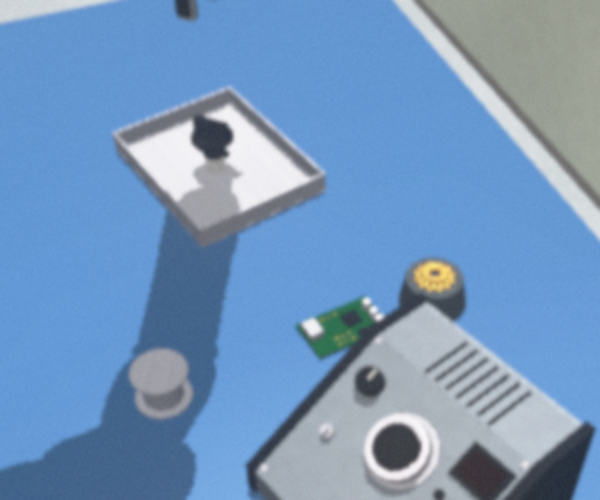

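The cap stands upright in the tray, at (212,138) in the crop, and its top measures 0.075 m, close to the expected 0.074 m. The robot is clear and the bystanders are unmoved.

```bash
python3 -c "
from plant import close_job;print(close_job())"
```

```text
the job is handed in; nothing more can be done
None
```

The filter cap was released and drawn out, then let go standing upright on the tray floor; the reel, board and tip cleaner were left in place, and I handed the job in at about 14 s (no verdict was returned).

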